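# Carry a top-heavy tin balanced in its pivot tote to the dock

## Robot

A 6-joint arm with a two-finger parallel gripper is mounted at the origin on the work surface. World frame = base frame: x ahead of the robot, y to its left, z up, the work surface at z = 0. Lengths are in m, angles in rad, forces in N, time in s.
With the tool pointing down it reaches from about 0.325 to 0.925 m from the base axis. Payload 3.1 kg.
Tool frame: the origin (TCP) lies at the centre of the arm's flange, where the gripper is bolted on; the fingertips stand 173 mm ahead of it and the grasp point (between the pads) lies 155 mm ahead of it; z points along the fingers, y is the line along which they close (so a half turn about z gives the same grasp; the last joint's range is limited). The gripper opens to 85 mm and grips with 20 to 120 N. Pads are 22 mm wide; open, the fingers measure 114 mm over their backs; the gripper's body (76 mm by 85 mm) begins 54 mm behind the grasp point. The pads swing forward as they close: fully open they stand 13 mm farther back than shut.
Start: joints at [1.202, 0.217, 1.613, -0, 1.311, -0.112], TCP at [0.159, 0.605, 0.405] pointing down, gripper open.
Joint ranges: [-2.75, 2.75], [-0.78, 2.1], [0.31, 2.55], [-1.13, 4.27], [0.13, 2.63], [-2.58, 2.58]. Speed limits (rad/s): [2.79, 2.79, 3.14, 3.14, 3.14, 3.14].

## Interface

Orientations are given as a rotation vector (axis times angle).
In Python, from bench import read_state, capture, robot gives the robot as it stands.
- The arm moves only by the shell command python3 -m inch 'ROWS' [FORCE]. ROWS is JSON, a list of rows, each a list of 7 numbers: the turn, a rotation vector about the tool's x, y, z in degrees, then the shift along the tool's x, y, z in m, then the opening, from 0 (shut) to 1 (fully open). In form: [[ax, ay, az, dx, dy, dz, fingers], ...]. A call has exactly 10 rows; each row shifts and turns the commanded pose from where the row before left it, along the tool's axes as they then stand; what a row does not reach is not made up. A row lasts 1/10 s, in which the tool goes at most 50 mm and 8.59 degrees, less where a joint would pass 70% of its speed; a pose out of reach is approached as far as the arm can. A call with a gripper value outside its range is refused whole. The fingers move at their own pace and stop on an object; FORCE is the grip in N (left out, the last holds). Time passes only in rows, so rows that do not move let the fingers close, or fill a call up. It gives the time, the measured TCP pose, the force, the opening and the grip force at its end, in the units of the state.
- read_state(): the state, without advancing time (a new reading comes with each control period).
- capture(name): name is "scene" or "top"; returns a dict with "image" (480x640x3 uint8, red, green, blue), "depth" (480x640 float32, m along the optical axis (not along the pixel's ray), 0 where there is no reading), "fx", "fy", "cx", "cy" (pixels), "k1" (the pictures are not rectified: a ray, as slopes to the right and down, at radius r is drawn at 1 + k1 r^2 times it, then the intrinsics apply), "extrinsics" (4x4, takes a point from camera to world coordinates). Camera axes: x right, y down, z forward; pixel columns grow to the right and rows downward; lengths in m; the calibration is good to about 2 mm. A picture is of the moment at which its call begins.
- robot.finish_job(): hands the job in; it is judged then, once.
The state is a dict: "t": time; "joints": joint angles; "qvel": joint speeds; "effort": joint torques, N m; "tool_pos": TCP position; "ee_rot": TCP orientation; "force": force on the tool from outside, world axes, zero at the start; "ft_torque": the same for the moment, N m; "width": finger opening in m; "finger_force": force on a finger pad.
Only numpy, scipy, OpenCV 4.12 (cv2) and the standard library are available. Lean on these libraries where they do the work, as an engineer would, in place of code of your own. Each camera call takes 0.05 s, during which the arm holds its last target. There are 200 camera calls.

## Task

Lift the carrying tote well clear of the bench by its top bar and, before taking it away, bring the tin that leans in its pivots upright, so that tote and tin both stand straight, and keep them so for about three seconds. Carry it in balance to the dock on the left, hold it balanced for about five seconds close above the dock, clear of its fork, then lower it gently until the tote stands flat in the dock with the tin's bob caught between the fork cheeks, the tin still upright, and let go. Never swing the tote, never let the tin fall back to leaning once on the way, and leave the offcut, the jar and the hammer alone.

Things in the scene. Friction and masses are not known exactly. Their poses are not given: they have to be found in the camera images.
- tote: Loose aluminium tote, 130 (x) x 160 (y) x 241 (z) mm, 0.35 kg without tin. Origin: centre of its underside; z up, x along top bar and tin pivot. Open floor frame 14 mm high: rails along x with outer faces at y = +-80, bars 10 mm thick at x = +-60; uprights 10 x 36 mm at x = +-60.
- tote_bar (a point): Centre of the tote's top bar, 230 mm above the tote's origin: grip here from above, fingers closing along the tote's y. Flat-sided bar 130 mm long (110 free between the uprights), 18 mm wide (y), 22 mm high. The tin's cap below it tops out at 197 mm.
- tote_pivot (a point): Middle of the tin's pivot axis (along the tote's x), 85 mm above the tote's origin. An oil damper, 0.053 N m s/rad nominal, acts between tin and tote; no spring, hardly any friction. So turning the tote carries the tin along at first, while a small tilt of the tin to the vertical grows e-fold in about 0.8 s.
- tin (a joint): Angle of the tin in the tote (rad) about the tote's +x: 0 = in line with the tote, positive = top leans to the tote's -y. Stops at +-0.35; starts leaning on the + stop. Tin's tilt to the vertical = this angle + the tote's roll about x. Tin with bob 0.455 kg nominal (+-20 %), centre of mass 15 mm above the pivot (tips over: 0.067 N m per rad of tilt), inertia about the pivot 0.0014 kg m2.
- tin_cap (a point): Top of the tin's black cap (24 mm diameter), 112 mm above the pivot; z = the tin's axis, up. Closed steel tin, 72 mm diameter, from 15 mm below to 100 mm above the pivot.
- tin_bob (a point): Centre of the steel bob under the tin, 55 mm below the pivot: a level cylinder 30 mm in diameter, 32 mm long along x.
- dock: Fixed dock: plywood board 160 (x) x 230 (y) x 12 mm. Origin: centre of its underside on the bench; x along the fork's slot, to be parallel to the tote's x, either way round. Wooden guides along both long sides, inner faces at y = +-84 mm for 12 mm of height, sloping outwards above (top 29 mm above the board), leave the tote 4 mm play each side.
- dock_seat (a point): Middle of the board's upper face, 12 mm above the dock's origin: the docked tote's origin comes here. Around it the fork: two steel cheeks 50 mm long (x), inner faces at y = +-21 mm, 30 mm high, with flared lips above to 45 mm over the board (the tote must pass over them). The docked bob's lowest point is 15 mm above the board; the fork then keeps the tin within about 0.2 rad of upright.
- offcut: Loose wooden offcut 120 x 45 x 30 mm, bystander; origin at the centre of its underside.
- jar: Loose glass jar, 60 mm diameter, 85 mm high, bystander; origin at the centre of its underside.
- hammer: Loose hammer lying on the bench between tote and dock, bystander; origin on its underside, handle along its -x.
Things that resemble listed ones, but are neither listed nor needed, are in the scene too. There is more than one size of the tote; the job needs the middle-sized.

How it is judged:
On the way, in this order (a step that is already met when the one before it is completed fails the run):
1. lifted clear of the bench and still away from the dock, tote and tin both upright (within 0.14 rad) for 2 s (angle between each of tin_cap, tote's own z axis and vertical below 0.14 rad and height (world z) of tote above 0.025 m and horizontal distance between tote and dock_seat above 0.2 m), for 2 s.
2. over the dock (within 40 mm), bob above the fork, tote and tin both upright (within 0.14 rad) for 4 s (angle between each of tin_cap, tote's own z axis and vertical below 0.14 rad and z of tote in the frame of dock_seat above 0.04 m and horizontal distance between tote and dock_seat below 0.04 m), for 4 s.
At the end, for the whole second after the job is handed in: The tote stands flat on the dock board between the guides (origin within 25 mm of the seat, not more than 5 mm above it, tilted less than 0.06 rad, parallel within 0.12 rad), the tin is caught by the fork within 0.22 rad of upright, the tote at rest (angle between tin_cap's own z axis and vertical below 0.22 rad and angle between tote's own z axis and vertical below 0.06 rad and horizontal distance between tote and dock_seat below 0.025 m and z of tote in the frame of dock_seat below 0.005 m and angle between the x axis of tote and the x axis of dock, either way round below 0.12 rad and linear speed of tote below 0.03 m/s and velocity of joint tin between -0.35 and 0.35 rad/s); the robot touches nothing.
It fails at once if tin tipped beyond 0.6 rad (angle between tin_cap's own z axis and vertical above 0.6 rad).
It fails at once if tin leaning over (beyond 0.3 rad) once the tote has left its place (by 150 mm) (distance of tote from where it was at the start of the episode above 0.15 m and angle between tin_cap's own z axis and vertical above 0.3 rad).
It fails at once if tote swung or dropped (faster than 0.45 m/s) (linear speed of tote above 0.45 m/s).
It fails at once if a bystander was moved by more than 30 mm (distance of any of offcut, jar, hammer from where it was at the start of the episode above 0.03 m).
It also fails if it takes over 70 s, if anything falls off the work surface, if the arm or the gripper's body presses on something with over 40 N, if the wrist force passes 120 N, or if a joint passes its speed limit or range.

## Working session

There is one attempt and no reset: what is moved stays moved. The work goes in short steps, Python scripts to look and compute and a shell command to move; the robot and the scene stay as the last step left them, time stands still between calls to the robot, and variables do not carry over. Pictures are saved under pics/ and viewed, at most 10 in all, crops included, and the job is handed in when it is done.

```bash
ls; mkdir -p pics; cat > h.py <<'E'
import numpy as np, cv2
from bench import read_state, capture, robot
from scipy.spatial.transform import Rotation as R
def rays(c,uv):
    uv=np.asarray(uv,float).reshape(-1,2); d=np.c_[(uv[:,0]-c['cx'])/c['fx'],(uv[:,1]-c['cy'])/c['fy']]
    s=d.copy()
    for _ in range(20): s=d/(1+c['k1']*(s**2).sum(1))[:,None]
    return np.c_[s,np.ones(len(s))]
def plane(c,uv,z):
    T=c['extrinsics']; d=rays(c,uv)@T[:3,:3].T; o=T[:3,3]
    return o+d*((z-o[2])/d[:,2])[:,None]
def cloud(c):
    v,u=np.mgrid[:480,:640]; r=rays(c,np.c_[u.ravel(),v.ravel()])*c['depth'].reshape(-1,1)
    T=c['extrinsics']; return (r@T[:3,:3].T+T[:3,3]).reshape(480,640,3)
def proj(c,p):
    T=np.linalg.inv(c['extrinsics']); q=np.asarray(p).reshape(-1,3)@T[:3,:3].T+T[:3,3]; s=q[:,:2]/q[:,2:]
    s=s*(1+c['k1']*(s**2).sum(1))[:,None]; return s*[c['fx'],c['fy']]+[c['cx'],c['cy']]
E
python3 - <<'E'
from h import *
print(read_state())
for n in ('scene','top'):
    c=capture(n); cv2.imwrite(f'pics/{n}0.png',c['image'][:,:,::-1]); np.savez(f'{n}0.npz',**c)
    print(n,c['fx'],c['fy'],c['cx'],c['cy'],c['k1'],(c['depth']>0).mean()); print(c['extrinsics'].round(3))
E
```

```text
pics
{'t': 0.0, 'joints': array([ 1.20179680e+00,  2.17764819e-01,  1.61495764e+00, -3.81514217e-06,
        1.31129248e+00, -1.12193110e-01]), 'qvel': array([-0.00114218, -0.00155927,  0.00236592, -0.000918  ,  0.00073867,
       -0.00094023]), 'effort': array([ 7.26102689e-05, -3.96848559e+01, -3.03854334e+01, -2.14310176e-04,
        9.89551772e-03, -2.09971449e-05]), 'tool_pos': array([0.15857188, 0.60412612, 0.40334888]), 'ee_rot': array([-0.40220775, -3.11515905,  0.00369603]), 'force': array([ 0.7789158 , -0.03726274,  0.52280541]), 'ft_torque': array([-0.00400797,  0.02408547, -0.04719988]), 'finger_force': 0.0, 'width': 0.08542980291285907}
scene 529.2334675938786 529.2334675938786 313.88846330770247 231.3130654333104 -0.12369238324803934 0.9960416666666667
[[ 0.85   0.403 -0.34   0.973]
 [ 0.527 -0.638  0.561 -0.773]
 [ 0.01  -0.656 -0.755  1.074]
 [ 0.     0.     0.     1.   ]]
top 525.6296999849618 525.6296999849618 330.7441042074988 243.2845041493222 -0.005733155613983416 0.9958561197916667
[[-0.004 -0.988  0.155  0.333]
 [-1.     0.002 -0.011 -0.099]
 [ 0.011 -0.155 -0.988  1.317]
 [ 0.     0.     0.     1.   ]]
```

View pics/scene0.png

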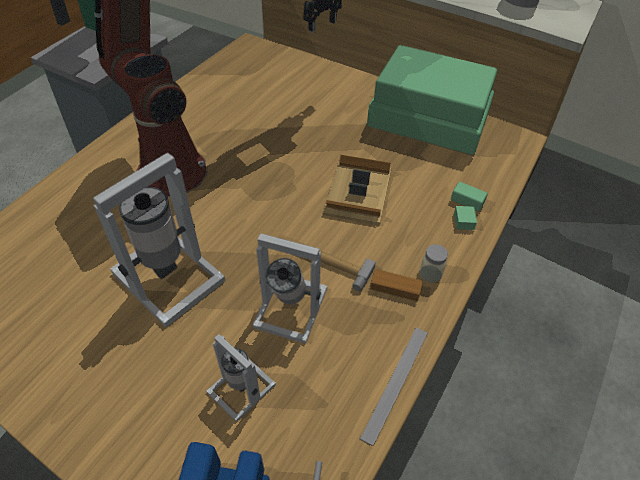

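View pics/top0.png

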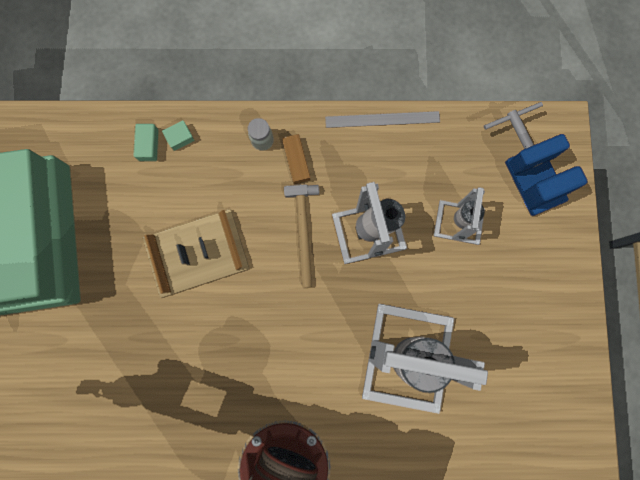

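The scene view shows the middle tote with its bar from about (259,240) to (319,252), its tin leaning towards the camera's lower side, and the dock at (360,188) with the hammer between them. In the top view the bar runs (372,186)–(383,248), the cap is at (392,213), the dock at (197,250), the hammer at (303,235) and the jar and offcut at (260,133) and (297,158).

```bash
cat > m1.py <<'E'
from h import *
for n in ('scene','top'):
    c=dict(np.load(f'{n}0.npz')); P=cloud(c); V=cv2.cvtColor(c['image'],cv2.COLOR_RGB2HSV)
    g=P[(P[...,0]>.6)&(P[...,0]<.7)&(abs(P[...,1]+.1)<.3)&(P[...,2]<.03)&(P[...,2]>-.03)]; print(n,'bench z',np.median(P[(abs(P[...,2])<.03)],0)[2])
    roi=np.zeros((480,640),bool); 
    if n=='scene': roi[225:345,245:330]=1
    else: roi[170:270,325:412]=1
    Q=P[roi]; print(' max z hist',np.histogram(Q[:,2],bins=np.arange(-.01,.28,.01)))
    top=roi&(P[...,2]>.232)&(P[...,2]<.255)
    q=P[top]; xy=q[:,:2]; (cx,cy),(w,h),a=cv2.minAreaRect(xy.astype(np.float32)*1000)
    m=xy.mean(0); d=np.linalg.svd(xy-m,full_matrices=0)[2][0]; s=(xy-m)@d
    print(' bar',len(q),'rect c',cx,cy,w,h,a,'mean',m,'z',np.median(q[:,2]),'dir',np.degrees(np.arctan2(d[1],d[0])),'len',np.ptp(s))
    # dock: wood guides/cheeks
    roi[:]=0
    if n=='scene': roi[145:225,318:400]=1
    else: roi[200:305,140:255]=1
    for lo,hi,nm in((.007,.017,'board'),(.034,.05,'guidetop'),(.05,.065,'cheektop')):
        q=P[roi&(P[...,2]>lo)&(P[...,2]<hi)]
        r=cv2.minAreaRect(q[:,:2].astype(np.float32)*1000); print(' ',nm,len(q),np.round(r[0],1),np.round(r[1],1),round(r[2],1),'z',np.median(q[:,2]).round(4))
E
python3 m1.py
```

```text
scene bench z 0.00042864886884041997
 max z hist (array([2839, 3275,  680,  196,   48,   42,   41,   54,   72,  103,   94,
         79,   78,   89,  108,  117,  107,  202,  426,  434,  152,   53,
         88,  176,  276,  329,    0,    0,    0]), array([-0.01,  0.  ,  0.01,  0.02,  0.03,  0.04,  0.05,  0.06,  0.07,
        0.08,  0.09,  0.1 ,  0.11,  0.12,  0.13,  0.14,  0.15,  0.16,
        0.17,  0.18,  0.19,  0.2 ,  0.21,  0.22,  0.23,  0.24,  0.25,
        0.26,  0.27,  0.28]))
 bar 567 rect c 569.84814453125 -211.44432067871094 130.36630249023438 22.43355941772461 12.648966789245605 mean [ 0.57156199 -0.21233409] z 0.24037895817262556 dir 13.712661832622416 len 0.13020263796997827
  board 2139 [516.6 258.6] [205.5 312.2] 23.6 z 0.0121
  guidetop 534 [516.5 224. ] [149.4 215.7] 18.4 z 0.04
  cheektop 97 [516.4 224.3] [49.2 71.1] 17.4 z 0.0537
top bench z 0.0020517012620395736
 max z hist (array([1401, 4359,  617,   51,   19,   27,   14,   15,   18,   62,  115,
         86,   79,   63,   85,   69,   95,  118,  290,  266,   99,   20,
         51,   74,  103,  467,    0,    0,    0]), array([-0.01,  0.  ,  0.01,  0.02,  0.03,  0.04,  0.05,  0.06,  0.07,
        0.08,  0.09,  0.1 ,  0.11,  0.12,  0.13,  0.14,  0.15,  0.16,
        0.17,  0.18,  0.19,  0.2 ,  0.21,  0.22,  0.23,  0.24,  0.25,
        0.26,  0.27,  0.28]))
 bar 557 rect c 568.672607421875 -208.93080139160156 129.86355590820312 18.76960563659668 13.64704418182373 mean [ 0.56737423 -0.20877178] z 0.24236032245856665 dir -166.54273734623192 len 0.12986923191709465
  board 4197 [519.6 222.2] [290.4 263.8] 89.9 z 0.0133
  guidetop 795 [514.9 225.8] [150.1 207.6] 18.5 z 0.0412
  cheektop 145 [515.  225.4] [50.2 65.1] 18.5 z 0.0556
```

```bash
python3 - <<'E'
from h import *
c=dict(np.load('top0.npz')); P=cloud(c)
q=P[300:420,355:495].reshape(-1,3); q=q[q[:,2]>.2]; print('big tote min/max',q.min(0),q.max(0))
q=P[120:295,280:322].reshape(-1,3); print('hammer/offcut', q[q[:,2]>.012].min(0),q[q[:,2]>.012].max(0))
q=P[115:155,245:275].reshape(-1,3); print('jar', q[q[:,2]>.05].min(0),q[q[:,2]>.05].max(0))
E
```

```text
big tote min/max [ 0.2050903  -0.39431502  0.20026343] [ 0.33315047 -0.09858403  1.31673466]
hammer/offcut [ 0.33315047 -0.09858403  0.01211534] [0.82033695 0.01152905 1.31673466]
jar [ 0.33315047 -0.09858403  0.05018092] [0.83863846 0.09311206 1.31673466]
```

```bash
python3 -m inch '[[0,0,0,-0.03,-0.034,-0.008,1],[0,0,0,-0.03,-0.034,-0.008,1],[0,0,0,-0.03,-0.034,-0.008,1],[0,0,0,-0.03,-0.034,-0.008,1],[0,0,0,-0.03,-0.034,-0.008,1],[0,0,0,-0.03,-0.034,-0.008,1],[0,0,0,-0.03,-0.034,-0.008,1],[0,0,0,-0.03,-0.034,-0.008,1],[0,0,0,-0.03,-0.034,-0.008,1],[0,0,0,-0.03,-0.034,-0.008,1]]' 60
```

```text
t: 1.1
tool_pos: [0.3626, 0.1977, 0.4847]
ee_rot: [0.402, 3.116, 0.0]
force: [1.1, -0.3, -0.0]
width: 0.0852
finger_force: 0.0
```

```bash
python3 - <<'E'
from h import *
c=dict(np.load('top0.npz')); P=cloud(c)
q=P[300:420,355:495].reshape(-1,3); q=q[(q[:,2]>.28)&(q[:,2]<1)]; print('big tote bar',q.min(0),q.max(0))
E
python3 -m inch '[[0,0,0,-0.03,-0.034,0,1],[0,0,0,-0.03,-0.034,0,1],[0,0,0,-0.03,-0.034,0,1],[0,0,0,-0.03,-0.034,0,1],[0,0,0,-0.03,-0.034,0,1],[0,0,0,-0.03,-0.034,0,1],[0,0,0,-0.03,-0.034,0,1],[0,0,0,-0.03,-0.034,0,1],[0,0,0,-0.03,-0.034,0,1],[0,0,0,-0.03,-0.034,0,1]]'
```

```text
big tote bar [ 0.2148209  -0.39431502  0.28075446] [ 0.29931769 -0.20292926  0.3534225 ]
t: 2.1
tool_pos: [0.5668, -0.2074, 0.4839]
ee_rot: [-0.403, -3.115, -0.001]
force: [0.4, -0.3, 0.4]
width: 0.0854
finger_force: 0.0
```

```bash
python3 -m inch '[[0,0,8.5,0,0,0,1],[0,0,8.5,0,0,0,1],[0,0,8.5,0,0,0,1],[0,0,8.5,0,0,0,1],[0,0,8.5,0,0,0,1],[0,0,8.5,0,0,0,1],[0,0,8.5,0,0,0,1],[0,0,8.5,0,0,0,1],[0,0,8.5,0,0,0,1],[0,0,8.5,0,0,0,1]]' && python3 -m inch '[[0,0,8.5,0,0,0,1],[0,0,8.5,0,0,0,1],[0,0,8.5,0,0,0,1],[0,0,8.5,0,0,0,1],[0,0,8.5,0,0,0,1],[0,0,8.5,0,0,0,1],[0,0,8.5,0,0,0,1],[0,0,7.2,0,0,0,1],[0,0,0,0,0,0,1],[0,0,0,0,0,0,1]]'; python3 - <<'E'
from h import *
s=read_state(); M=R.from_rotvec(s['ee_rot']).as_matrix(); print(s['tool_pos'],M.round(4),np.degrees(np.arctan2(M[1,0],M[0,0])), s['joints'])
d=np.array([.569,-.2095,.385])-s['tool_pos']; print('tool shift',M.T@d)
E
```

```text
t: 3.1
tool_pos: [0.5662, -0.2055, 0.4839]
ee_rot: [-2.407, -2.017, 0.001]
force: [0.6, 0.6, 0.0]
width: 0.0855
finger_force: 0.0
t: 4.1
tool_pos: [0.5662, -0.2055, 0.4842]
ee_rot: [-3.119, -0.376, 0.001]
force: [-0.2, -0.6, -0.2]
width: 0.0852
finger_force: 0.0
[ 0.56624178 -0.20551894  0.4841903 ] [[ 9.714e-01  2.375e-01 -8.000e-04]
 [ 2.375e-01 -9.714e-01  4.000e-04]
 [-7.000e-04 -6.000e-04 -1.000e+00]] 13.738015949513281 [-4.64632330e-01  1.16317887e-01  1.57963699e+00 -1.16216756e-05
  1.44652259e+00  8.66392023e-01]
tool shift [0.0018015  0.00457816 0.09918653]
```

```bash
python3 -m inch '[[0,0,0,0.002,0.0045,0,1],[0,0,0,0,0,0.011,1],[0,0,0,0,0,0.011,1],[0,0,0,0,0,0.011,1],[0,0,0,0,0,0.011,1],[0,0,0,0,0,0.011,1],[0,0,0,0,0,0.011,1],[0,0,0,0,0,0.011,1],[0,0,0,0,0,0.011,1],[0,0,0,0,0,0.011,1]]' && python3 -m inch '[[0,0,0,0,0,0,1],[0,0,0,0,0,0,0],[0,0,0,0,0,0,0],[0,0,0,0,0,0,0],[0,0,0,0,0,0,0],[0,0,0,0,0,0,0],[0,0,0,0,0,0,0],[0,0,0,0,0,0,0],[0,0,0,0,0,0,0],[0,0,0,0,0,0,0]]' 120; python3 - <<'E'
from h import *
print(read_state())
for n in ('scene','top'):
    c=capture(n); cv2.imwrite(f'pics/{n}1.png',c['image'][:,:,::-1]); np.savez(f'{n}1.npz',**c)
E
```

```text
t: 5.1
tool_pos: [0.5694, -0.2095, 0.3848]
ee_rot: [3.119, 0.372, 0.0]
force: [0.0, 0.3, -0.4]
width: 0.0851
finger_force: 0.0
t: 6.1
tool_pos: [0.5694, -0.2093, 0.3865]
ee_rot: [-3.119, -0.372, -0.001]
force: [-1.5, 2.6, 5.0]
width: 0.0157
finger_force: 118.2
{'t': 6.1, 'joints': array([-4.67951029e-01,  1.93974955e-01,  1.67539933e+00,  5.31292058e-04,
        1.27178634e+00,  8.65526787e-01]), 'qvel': array([ 0.0004731 , -0.00032193, -0.00068238, -0.00125198,  0.00029213,
        0.00108507]), 'effort': array([ -1.01610091, -35.11803746, -28.49884629,  -0.38196995,
        -0.74107921,  -0.05588508]), 'tool_pos': array([ 0.56944793, -0.20928736,  0.38653903]), 'ee_rot': array([-3.11934823e+00, -3.71639177e-01, -1.00660892e-03]), 'force': array([-1.53984409,  2.64215031,  4.95296869]), 'ft_torque': array([ 0.33836283,  0.24263879, -0.03161433]), 'finger_force': 118.15656423568726, 'width': 0.015742052443184405}
```

View pics/scene1.png

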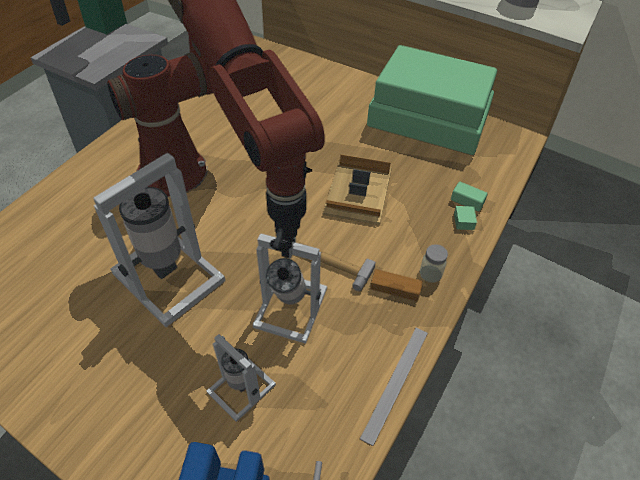

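The scene view shows the gripper on the bar at (285,240), with the tin still leaning and its top disc at (283,275) in clear sight. Next I'll write the tilt estimator and check it on the known 0.35 stop.

```bash
cat > est.py <<'E'
from h import *
from scipy.optimize import least_squares
H=.3865
def est(c,s,show=True):
    M=R.from_rotvec(s['ee_rot']).as_matrix(); Mt=M@np.diag([1,-1,-1]); o=s['tool_pos']+M@[0,0,H]
    ok=(c['depth']>.2)&(c['depth']<3); Q=(cloud(c)[ok]-o)@Mt
    fl=Q[(abs(abs(Q[:,0])-.06)<.012)&(Q[:,2]>.04)&(Q[:,2]<.21)&(abs(Q[:,1])<.03)]   # uprights
    nf=np.polyfit(fl[:,2],fl[:,1],1) if len(fl)>30 else [np.nan]*2
    Q=Q[(abs(Q[:,0])<.042)&(abs(Q[:,1])<.11)]-[0,0,.085]
    def sdf(p,Q):
        th,dx,dy=p; a=Q[:,1]-dy; y=a*np.cos(th)+Q[:,2]*np.sin(th); z=-a*np.sin(th)+Q[:,2]*np.cos(th)
        r=np.hypot(Q[:,0]-dx,y)-.036; h=np.maximum(z-.1,-.015-z)
        return np.where((r>0)&(h>0),np.hypot(np.maximum(r,0),np.maximum(h,0)),np.maximum(r,h)),z
    best=None
    for t0 in(-.35,0,.35):
        for k in range(2):
            p0=[t0,0,0] if k==0 else f.x
            d,z=sdf(p0,Q); q=Q[(abs(d)<(.02 if k==0 else .007))&(z<.103)]
            if len(q)<60: break
            f=least_squares(lambda p:np.r_[sdf(p,q)[0],.3*np.sqrt(len(q))*np.array(p[1:])],p0,loss='soft_l1',f_scale=.002)
        else:
            sc=(abs(sdf(f.x,Q)[0])<.003).sum()
            if best is None or sc>best[0]: best=(sc,f.x)
    phi=np.arctan2(Mt[2,1],Mt[2,2]) ; pit=np.arcsin(-Mt[2,0])
    th=best[1][0]
    if show: print(f"t {s['t']:.2f} n {best[0]} joint {th:.4f} d {best[1][1:].round(4)} phi {phi:.4f} pitch {pit:.4f} ALPHA {th+phi:.4f} yaw {np.degrees(np.arctan2(Mt[1,0],Mt[0,0])):.1f} o {o.round(4)} upr slope {nf[0]:.4f} w {s['width']:.4f} F {s['force'].round(1)}")
    return th+phi,phi
if __name__=='__main__':
    s=read_state(); c=capture('scene'); est(c,s)
E
python3 - <<'E'
from est import *
s=read_state()
for n in('scene','top'): est(dict(np.load(n+'1.npz')),s)
c=dict(np.load('scene1.npz'))
E
```

```text
t 6.20 n 1168 joint 0.3583 d [-0.0002 -0.0005] phi 0.0001 pitch -0.0006 ALPHA 0.3584 yaw 13.6 o [ 0.5697 -0.2092  0.    ] upr slope 0.0220 w 0.0160 F [-1.9  3.2  6.4]
t 6.20 n 337 joint 0.3149 d [-0.0001 -0.0005] phi 0.0001 pitch -0.0006 ALPHA 0.3150 yaw 13.6 o [ 0.5697 -0.2092  0.    ] upr slope -0.0121 w 0.0160 F [-1.9  3.2  6.4]
```

```bash
python3 -m inch '[[0,0,0,0,0,-0.003,0],[0,0,0,0,0,-0.006,0],[0,0,0,0,0,-0.01,0],[0,0,0,0,0,-0.011,0],[0,0,0,0,0,-0.012,0],[0,0,0,0,0,-0.012,0],[0,0,0,0,0,-0.011,0],[0,0,0,0,0,-0.009,0],[0,0,0,0,0,-0.006,0],[0,0,0,0,0,0,0]]' 120; python3 est.py
```

```text
t: 7.2
tool_pos: [0.5696, -0.2096, 0.4673]
ee_rot: [3.118, 0.371, 0.004]
force: [0.2, 0.2, -7.4]
width: 0.0158
finger_force: 117.4
t 7.20 n 1397 joint 0.3599 d [-0.0002 -0.0002] phi -0.0017 pitch -0.0021 ALPHA 0.3581 yaw 13.6 o [ 0.5705 -0.21    0.0808] upr slope 0.0169 w 0.0158 F [ 0.2  0.2 -7.4]
```

```bash
cat > plan.py <<'E'
import numpy as np, sys, json
from scipy.optimize import minimize
C,K,I=.053,.067,.0014
def sim(al,ph,rows_deg,dy=None,lam=None,lag=.04,cap=.05,pre=0.,full=False,v0=0.):
    """roll rows in deg per 0.1 s, dy = pivot shift along tote y per row (m)"""
    k=K if lam is None else lam*C
    n=len(rows_deg); dt=.002; w=0.;out=[]
    rate=np.r_[np.zeros(round(cap/dt)),np.repeat(np.radians(rows_deg)/.1,round(.1/dt))]
    v=np.r_[np.zeros(round(cap/dt)),np.repeat((np.zeros(n) if dy is None else np.array(dy))/.1,round(.1/dt))]
    r=0.;vv=v0
    for i in range(len(rate)):
        r+=(rate[i]-r)*dt/lag; a=(v[i]-vv)/lag; vv+=a*dt
        ph+=r*dt
        # semi-implicit step for the stiff damper
        w=(w+dt/I*(k*(al+a/9.81)+C*r))/(1+dt*C/I); al+=w*dt
        if al-ph>.355: al=ph+.355; w=min(w,r)
        if al-ph<-.355: al=ph-.355; w=max(w,r)
        out.append((al,ph))
    o=np.array(out)
    return o if full else o[-1]
def solve(al,ph,pht=0.,alt=0.,dy=None,lam=None,n=10,wl=1.):
    z=np.zeros(n); b=sim(al,ph,z,dy,lam); A=np.array([sim(al,ph,e,dy,lam)-b for e in np.eye(n)]).T
    S=lambda x:np.array(sim(al,ph,x,dy,lam))
    x=np.linalg.lstsq(A,np.array([alt,pht])-b,rcond=None)[0]
    return x
E
python3 - <<'E'
from plan import *
for lam in(1.,1.26,1.5):
    o=sim(.355,0,[-5,-7,-7,-7,-4,1,1,1,1,1],lam=lam,full=True); print(lam,o[24::50].round(3)[:,0],o[-1])
E
```

```text
1.0 [ 0.355  0.298  0.191  0.07  -0.053 -0.16  -0.213 -0.224 -0.229 -0.235
 -0.241] [-0.24131779 -0.44296447]
1.26 [ 0.355  0.298  0.191  0.07  -0.053 -0.162 -0.22  -0.238 -0.251 -0.266
 -0.282] [-0.2823131  -0.44296447]
1.5 [ 0.355  0.298  0.191  0.07  -0.053 -0.164 -0.227 -0.251 -0.273 -0.297
 -0.325] [-0.32501262 -0.44296447]
```

```bash
python3 -m inch '[[-5,0,0,0,-0.0263,0.0011,0],[-7,0,0,0,-0.0367,0.0022,0],[-7,0,0,0,-0.0367,0.0022,0],[-6,0,0,0,-0.0315,0.0017,0],[-3,0,0,0,-0.0158,0.0004,0],[1.2,0,0,0,0.0063,0.0001,0],[1.2,0,0,0,0.0063,0.0001,0],[1.2,0,0,0,0.0063,0.0001,0],[1.2,0,0,0,0.0063,0.0001,0],[1.2,0,0,0,0.0063,0.0001,0]]' 120; python3 est.py; python3 - <<'E'
from plan import *
for lam in(1.,1.26,1.5): print(lam,sim(.355,0,[-5,-7,-7,-6,-3]+[1.2]*5,lam=lam))
E
```

```text
t: 8.25
tool_pos: [0.5432, -0.1016, 0.4447]
ee_rot: [2.742, 0.323, 0.064]
force: [-0.2, 0.1, -6.8]
width: 0.0158
finger_force: 118.0
t 8.25 n 1872 joint 0.2289 d [-0.0006  0.0002] phi -0.3827 pitch -0.0011 ALPHA -0.1538 yaw 13.5 o [ 0.5772 -0.2418  0.0862] upr slope -0.0047 w 0.0158 F [-0.2  0.1 -6.8]
1.0 [-0.16141226 -0.39193106]
1.26 [-0.1918391  -0.39193106]
1.5 [-0.22345051 -0.39193106]
```

```bash
python3 -m inch '[[0.8,0,0,0,0.0042,0,0],[0.8,0,0,0,0.0042,0,0],[0.8,0,0,0,0.0042,0,0],[0.8,0,0,0,0.0042,0,0],[0.8,0,0,0,0.0042,0,0],[0.8,0,0,0,0.0042,0,0],[0.8,0,0,0,0.0042,0,0],[0.8,0,0,0,0.0042,0,0],[0.8,0,0,0,0.0042,0,0],[0.8,0,0,0,0.0042,0,0]]' 120; python3 est.py | tee l.txt; python3 - <<'E'
from plan import *
for lam in(.8,1.,1.26,1.5): print(lam,sim(-.1538,-.3827,[.8]*10,lam=lam))
l=open('l.txt').read().split(); a=float(l[l.index('ALPHA')+1]); p=float(l[l.index('phi')+1])
for lam in(.9,1,1.1):
    x=solve(a,p,lam=lam); print(lam,x.round(2),sim(a,p,x,lam=lam,full=True)[::50].round(3)[:,0])
E
```

```text
t: 9.3
tool_pos: [0.5523, -0.1388, 0.4571]
ee_rot: [2.879, 0.343, 0.042]
force: [-0.5, 1.1, -7.9]
width: 0.0158
finger_force: 117.9
t 9.30 n 1869 joint 0.0328 d [-0.0006  0.0001] phi -0.2435 pitch 0.0001 ALPHA -0.2107 yaw 13.6 o [ 0.5741 -0.2294  0.082 ] upr slope 0.0008 w 0.0158 F [-0.5  1.1 -7.9]
0.8 [-0.15404671 -0.24837946]
1.0 [-0.20894575 -0.24837946]
1.26 [-0.29974091 -0.24837946]
1.5 [-0.40775209 -0.24837946]
0.9 [ 5.46  4.33  3.3   2.36  1.5   0.71 -0.02 -0.7  -1.5  -2.35] [-0.211 -0.215 -0.16  -0.097 -0.045 -0.005  0.023  0.04   0.045  0.038
  0.016]
1 [ 5.82  4.56  3.42  2.39  1.45  0.6  -0.18 -0.89 -1.69 -2.42] [-0.211 -0.216 -0.158 -0.093 -0.039  0.003  0.031  0.047  0.051  0.041
  0.017]
1.1 [2.58 2.58 2.58 2.58 2.58 2.58 2.58 2.57 2.51 1.67] [-0.211 -0.224 -0.213 -0.191 -0.167 -0.14  -0.109 -0.076 -0.038  0.004
  0.047]
```

```bash
cat > nxt.py <<'E'
import sys
from est import *
from plan import *
def go(carry=None,lam=1.,lag=.04,pht=0.,s=None,c=None):
    s=read_state() if s is None else s; c=capture('scene') if c is None else c
    a,p=est(c,s); n=9
    tot=0
    b=np.array(sim(a,p,np.zeros(10),carry,lam)); A=np.array([np.array(sim(a,p,np.r_[e,0],carry,lam))-b for e in np.eye(n)]).T
    x=np.r_[np.linalg.lstsq(A,np.array([0,pht])-b,rcond=None)[0],0].round(1)
    print('roll',x,'alpha',sim(a,p,x,carry,lam,full=True)[::50,0].round(3))
    print('dy',(.3015*np.sin(np.radians(x))).round(4),'dz',(.3015*(1-np.cos(np.radians(x)))).round(4))
if __name__=='__main__': go()
E
python3 -m inch '[[5.8,0,0,0,0.0305,0.0015,0],[4.6,0,0,0,0.0242,0.001,0],[3.4,0,0,0,0.0179,0.0005,0],[2.4,0,0,0,0.0126,0.0003,0],[1.5,0,0,0,0.0079,0.0001,0],[0.6,0,0,0,0.0032,0,0],[-0.2,0,0,0,-0.0011,0,0],[-0.9,0,0,0,-0.0047,0,0],[-1.7,0,0,0,-0.0089,0,0],[-1.5,0,0,0,-0.0079,0,0]]' 120; python3 nxt.py
```

```text
t: 10.35
tool_pos: [0.5691, -0.208, 0.4664]
ee_rot: [3.118, 0.373, 0.001]
force: [-0.6, 0.2, -7.5]
width: 0.016
finger_force: 118.1
t 10.35 n 1638 joint -0.0070 d [-0.0005 -0.0004] phi -0.0019 pitch -0.0002 ALPHA -0.0089 yaw 13.6 o [ 0.5693 -0.2086  0.0799] upr slope 0.0067 w 0.0160 F [-0.6  0.2 -7.5]
roll [ 0.6  0.4  0.2  0.1 -0.  -0.1 -0.3 -0.3 -0.5  0. ] alpha [-0.009 -0.008 -0.001  0.006  0.011  0.014  0.016  0.015  0.012  0.008
  0.002]
dy [ 0.0032  0.0021  0.0011  0.0005 -0.     -0.0005 -0.0016 -0.0016 -0.0026
  0.    ] dz [0. 0. 0. 0. 0. 0. 0. 0. 0. 0.]
```

```bash
python3 -m inch '[[0.6,0,0,0,0.0032,0,0],[0.4,0,0,0,0.0021,0,0],[0.2,0,0,0,0.0011,0,0],[0.1,0,0,0,0.0005,0,0],[0,0,0,0,0,0,0],[-0.1,0,0,0,-0.0005,0,0],[-0.3,0,0,0,-0.0016,0,0],[-0.3,0,0,0,-0.0016,0,0],[-0.5,0,0,0,-0.0026,0,0],[0,0,0,0,0,0,0]]' 120; python3 nxt.py
```

```text
t: 11.4
tool_pos: [0.5694, -0.2095, 0.4663]
ee_rot: [-3.118, -0.372, 0.0]
force: [0.5, 0.5, -7.5]
width: 0.0161
finger_force: 118.1
t 11.40 n 1634 joint -0.0241 d [-0.0005 -0.0004] phi 0.0017 pitch -0.0001 ALPHA -0.0224 yaw 13.6 o [ 0.5693 -0.2089  0.0798] upr slope 0.0060 w 0.0161 F [ 0.5  0.5 -7.5]
roll [ 1.7  1.2  0.7  0.3 -0.1 -0.5 -0.8 -1.1 -1.4  0. ] alpha [-0.022 -0.021 -0.     0.022  0.038  0.048  0.052  0.049  0.041  0.026
  0.008]
dy [ 0.0089  0.0063  0.0037  0.0016 -0.0005 -0.0026 -0.0042 -0.0058 -0.0074
  0.    ] dz [0.0001 0.0001 0.     0.     0.     0.     0.     0.0001 0.0001 0.    ]
```

```bash
sed -i "s/a,p=est(c,s); n=9/a,p=est(c,s); a-=.008; n=9/" nxt.py; python3 -m inch '[[2.3,0,0,0,0.0121,0.0002,0],[1.6,0,0,0,0.0084,0.0001,0],[1,0,0,0,0.0053,0,0],[0.4,0,0,0,0.0021,0,0],[-0.1,0,0,0,-0.0005,0,0],[-0.6,0,0,0,-0.0032,0,0],[-1.1,0,0,0,-0.0058,0,0],[-1.5,0,0,0,-0.0079,0.0001,0],[-2,0,0,0,-0.0105,0.0002,0],[0,0,0,0,0,0,0]]' 120; python3 nxt.py
```

```text
t: 12.45
tool_pos: [0.5691, -0.2078, 0.4667]
ee_rot: [-3.117, -0.375, -0.0]
force: [0.1, 0.6, -7.0]
width: 0.0158
finger_force: 118.2
t 12.45 n 1625 joint 0.0072 d [-0.0005 -0.0003] phi 0.0018 pitch -0.0004 ALPHA 0.0090 yaw 13.7 o [ 0.5691 -0.2071  0.0802] upr slope 0.0009 w 0.0158 F [ 0.1  0.6 -7. ]
roll [-0. -0. -0. -0. -0. -0. -0. -0. -0.  0.] alpha [0.001 0.001 0.001 0.001 0.001 0.002 0.002 0.002 0.002 0.002 0.002]
dy [-0. -0. -0. -0. -0. -0. -0. -0. -0.  0.] dz [0. 0. 0. 0. 0. 0. 0. 0. 0. 0.]
```

```bash
cat > nxt.py <<'E'
import sys
from est import *
from plan import *
W=np.array([.3,.8,1.2,1.4,1.5,1.5,1.4,1.1,.6,.2])/10
DOCK=np.array([.5157,.2248]); YAW=18.4
a_=[float(v) for v in sys.argv[1:]]+[0]*4; Y,X,Z,YW=a_[:4]   # tote-frame y,x, up, yaw(deg) of next call
s=read_state(); c=capture('scene'); a,p=est(c,s); a-=.008
M=R.from_rotvec(s['ee_rot']).as_matrix(); o=s['tool_pos']+M@[0,0,H]; yw=np.degrees(np.arctan2(M[1,0],M[0,0])); d=DOCK-o[:2]; q=np.radians(yw)
print('left: x',round(d@[np.cos(q),np.sin(q)],4),'y',round(d@[-np.sin(q),np.cos(q)],4),'yaw',round(YAW-yw,2),'z',o[2].round(4))
cy=W*Y; lam=1.
b=np.array(sim(a,p,np.zeros(10),cy,lam)); A=np.array([np.array(sim(a,p,np.r_[e,0],cy,lam))-b for e in np.eye(9)]).T
x=np.r_[np.linalg.lstsq(A,-b,rcond=None)[0],0].round(1); r=np.radians(x)
print('alpha',sim(a,p,x,cy,lam,full=True)[::50,0].round(3),'phi max',np.degrees(np.abs(p+np.cumsum(r)).max()).round(1))
for i in range(10): print([float(v) for v in(x[i],0,round(-YW/10,2),round(X*W[i],4),round(.3015*np.sin(r[i])-cy[i],4),round(.3015*(1-np.cos(r[i]))-Z*W[i],4),0)],end=',')
print()
E
python3 -m inch '[[0,0,0,0,0,0,0],[0,0,0,0,0,0,0],[0,0,0,0,0,0,0],[0,0,0,0,0,0,0],[0,0,0,0,0,0,0],[0,0,0,0,0,0,0],[0,0,0,0,0,0,0],[0,0,0,0,0,0,0],[0,0,0,0,0,0,0],[0,0,0,0,0,0,0]]' 120; python3 nxt.py 0.1 0.012 0.0 1.2
```

```text
t: 13.5
tool_pos: [0.5695, -0.2101, 0.4664]
ee_rot: [-3.118, -0.371, 0.0]
force: [-0.6, -1.0, -7.3]
width: 0.0161
finger_force: 118.2
t 13.50 n 1629 joint 0.0144 d [-0.0004 -0.0002] phi 0.0017 pitch -0.0000 ALPHA 0.0161 yaw 13.6 o [ 0.5693 -0.2094  0.0799] upr slope -0.0002 w 0.0161 F [-0.6 -1.  -7.3]
left: x 0.0499 y 0.4347 yaw 4.81 z 0.0799
alpha [ 0.008  0.008 -0.    -0.009 -0.014 -0.018 -0.018 -0.015 -0.011 -0.005
  0.002] phi max 2.2
[-1.0, 0.0, -0.12, 0.0004, -0.0083, 0.0, 0.0],[-0.7, 0.0, -0.12, 0.001, -0.0117, 0.0, 0.0],[-0.4, 0.0, -0.12, 0.0014, -0.0141, 0.0, 0.0],[-0.2, 0.0, -0.12, 0.0017, -0.0151, 0.0, 0.0],[0.1, 0.0, -0.12, 0.0018, -0.0145, 0.0, 0.0],[0.3, 0.0, -0.12, 0.0018, -0.0134, 0.0, 0.0],[0.5, 0.0, -0.12, 0.0017, -0.0114, 0.0, 0.0],[0.6, 0.0, -0.12, 0.0013, -0.0078, 0.0, 0.0],[0.8, 0.0, -0.12, 0.0007, -0.0018, 0.0, 0.0],[0.0, 0.0, -0.12, 0.0002, -0.002, 0.0, 0.0],
```

```bash
python3 -m inch '[[-1,0,-0.12,0.0004,-0.0083,0,0],[-0.7,0,-0.12,0.001,-0.0117,0,0],[-0.4,0,-0.12,0.0014,-0.0141,0,0],[-0.2,0,-0.12,0.0017,-0.0151,0,0],[0.1,0,-0.12,0.0018,-0.0145,0,0],[0.3,0,-0.12,0.0018,-0.0134,0,0],[0.5,0,-0.12,0.0017,-0.0114,0,0],[0.6,0,-0.12,0.0013,-0.0078,0,0],[0.8,0,-0.12,0.0007,-0.0018,0,0],[0,0,-0.12,0.0002,-0.002,0,0]]' 120; python3 nxt.py 0.112 0.0125 0.0 1.2
```

```text
t: 14.55
tool_pos: [0.557, -0.1101, 0.4637]
ee_rot: [-3.114, -0.404, 0.001]
force: [-0.7, -0.2, -7.1]
width: 0.016
finger_force: 118.2
t 14.55 n 1526 joint 0.0051 d [-0.0005 -0.0003] phi 0.0015 pitch 0.0004 ALPHA 0.0065 yaw 14.8 o [ 0.5567 -0.1096  0.0772] upr slope 0.0045 w 0.0160 F [-0.7 -0.2 -7.1]
left: x 0.0457 y 0.3338 yaw 3.61 z 0.0772
alpha [-0.001 -0.001 -0.002 -0.002 -0.003 -0.003 -0.003 -0.002 -0.001 -0.002
 -0.003] phi max 0.9
[-0.4, 0.0, -0.12, 0.0004, -0.0055, 0.0, 0.0],[-0.3, 0.0, -0.12, 0.001, -0.0105, 0.0, 0.0],[-0.2, 0.0, -0.12, 0.0015, -0.0145, 0.0, 0.0],[-0.1, 0.0, -0.12, 0.0017, -0.0162, 0.0, 0.0],[0.0, 0.0, -0.12, 0.0019, -0.0168, 0.0, 0.0],[0.1, 0.0, -0.12, 0.0019, -0.0163, 0.0, 0.0],[0.2, 0.0, -0.12, 0.0017, -0.0146, 0.0, 0.0],[0.2, 0.0, -0.12, 0.0014, -0.0113, 0.0, 0.0],[0.3, 0.0, -0.12, 0.0008, -0.0051, 0.0, 0.0],[0.0, 0.0, -0.12, 0.0002, -0.0022, 0.0, 0.0],
```

```bash
python3 -m inch '[[-0.4,0,-0.12,0.0004,-0.0055,0,0],[-0.3,0,-0.12,0.001,-0.0105,-0.0005,0],[-0.2,0,-0.12,0.0015,-0.0145,-0.0005,0],[-0.1,0,-0.12,0.0017,-0.0162,-0.0005,0],[0,0,-0.12,0.0019,-0.0168,-0.0005,0],[0.1,0,-0.12,0.0019,-0.0163,-0.0005,0],[0.2,0,-0.12,0.0017,-0.0146,-0.0005,0],[0.2,0,-0.12,0.0014,-0.0113,-0.0005,0],[0.3,0,-0.12,0.0008,-0.0051,0,0],[0,0,-0.12,0.0002,-0.0022,0,0]]' 120; python3 nxt.py 0.112 0.016 0.0 1.2
```

```text
t: 15.6
tool_pos: [0.5391, 0.0029, 0.466]
ee_rot: [3.109, 0.438, -0.0]
force: [0.3, -0.9, -6.6]
width: 0.0161
finger_force: 118.2
t 15.60 n 1421 joint -0.0015 d [-0.0006 -0.0003] phi -0.0020 pitch 0.0005 ALPHA -0.0035 yaw 16.0 o [0.5392 0.0021 0.0795] upr slope -0.0000 w 0.0161 F [ 0.3 -0.9 -6.6]
left: x 0.039 y 0.2205 yaw 2.36 z 0.0795
alpha [-0.011 -0.01  -0.004  0.004  0.01   0.013  0.015  0.016  0.014  0.009
  0.002] phi max 0.4
[0.2, 0.0, -0.12, 0.0005, -0.0023, 0.0, 0.0],[0.2, 0.0, -0.12, 0.0013, -0.0079, 0.0, 0.0],[0.1, 0.0, -0.12, 0.0019, -0.0129, 0.0, 0.0],[0.0, 0.0, -0.12, 0.0022, -0.0157, 0.0, 0.0],[-0.0, 0.0, -0.12, 0.0024, -0.0168, 0.0, 0.0],[-0.0, 0.0, -0.12, 0.0024, -0.0168, 0.0, 0.0],[-0.1, 0.0, -0.12, 0.0022, -0.0162, 0.0, 0.0],[-0.1, 0.0, -0.12, 0.0018, -0.0128, 0.0, 0.0],[-0.2, 0.0, -0.12, 0.001, -0.0078, 0.0, 0.0],[0.0, 0.0, -0.12, 0.0003, -0.0022, 0.0, 0.0],
```

```bash
python3 -m inch '[[0.2,0,-0.12,0.0005,-0.0023,0,0],[0.2,0,-0.12,0.0013,-0.0079,0,0],[0.1,0,-0.12,0.0019,-0.0129,0,0],[0,0,-0.12,0.0025,-0.0157,0,0],[0,0,-0.12,0.0027,-0.0168,0,0],[0,0,-0.12,0.0027,-0.0168,0,0],[-0.1,0,-0.12,0.0025,-0.0162,0,0],[-0.1,0,-0.12,0.002,-0.0128,0,0],[-0.2,0,-0.12,0.001,-0.0078,0,0],[0,0,-0.12,0.0003,-0.0022,0,0]]' 120; python3 nxt.py 0.106 0.016 0.0 1.2
```

```text
t: 16.65
tool_pos: [0.5238, 0.1152, 0.4665]
ee_rot: [3.106, 0.472, -0.001]
force: [0.2, -1.0, -7.1]
width: 0.0163
finger_force: 118.2
t 16.65 n 1278 joint 0.0021 d [-0.0007 -0.0002] phi 0.0001 pitch 0.0006 ALPHA 0.0022 yaw 17.3 o [0.5236 0.1151 0.08  ] upr slope -0.0015 w 0.0163 F [ 0.2 -1.  -7.1]
left: x 0.025 y 0.1071 yaw 1.11 z 0.08
alpha [-0.006 -0.005 -0.003  0.     0.003  0.006  0.007  0.007  0.006  0.004
  0.001] phi max 0.2
[-0.1, 0.0, -0.12, 0.0005, -0.0037, 0.0, 0.0],[-0.1, 0.0, -0.12, 0.0013, -0.009, 0.0, 0.0],[-0.0, 0.0, -0.12, 0.0019, -0.0127, 0.0, 0.0],[-0.0, 0.0, -0.12, 0.0022, -0.0148, 0.0, 0.0],[0.0, 0.0, -0.12, 0.0024, -0.0159, 0.0, 0.0],[0.0, 0.0, -0.12, 0.0024, -0.0159, 0.0, 0.0],[0.0, 0.0, -0.12, 0.0022, -0.0148, 0.0, 0.0],[0.1, 0.0, -0.12, 0.0018, -0.0111, 0.0, 0.0],[0.1, 0.0, -0.12, 0.001, -0.0058, 0.0, 0.0],[0.0, 0.0, -0.12, 0.0003, -0.0021, 0.0, 0.0],
```

```bash
python3 -m inch '[[-0.1,0,-0.12,0.0008,-0.0037,0,0],[-0.1,0,-0.12,0.002,-0.009,0,0],[0,0,-0.12,0.003,-0.0127,0,0],[0,0,-0.12,0.0035,-0.0148,0,0],[0,0,-0.12,0.0036,-0.0159,0,0],[0,0,-0.12,0.0036,-0.0159,0,0],[0,0,-0.12,0.0034,-0.0148,0,0],[0.1,0,-0.12,0.0026,-0.0111,0,0],[0.1,0,-0.12,0.0013,-0.0058,0,0],[0,0,0,0.0003,-0.0021,0,0]]' 120; python3 nxt.py; python3 - <<'E'
from h import *
for n in('scene','top'):
    c=capture(n); cv2.imwrite(f'pics/{n}2.png',c['image'][:,:,::-1]); np.savez(f'{n}2.npz',**c)
E
```

```text
t: 17.7
tool_pos: [0.5148, 0.2229, 0.4661]
ee_rot: [3.101, 0.5, -0.001]
force: [0.3, -0.6, -6.9]
width: 0.0163
finger_force: 118.2
t 17.70 n 1161 joint 0.0032 d [-0.0005 -0.    ] phi -0.0001 pitch 0.0008 ALPHA 0.0031 yaw 18.3 o [0.5146 0.2228 0.0796] upr slope -0.0086 w 0.0163 F [ 0.3 -0.6 -6.9]
left: x 0.0017 y 0.0016 yaw 0.07 z 0.0796
alpha [-0.005 -0.005 -0.001  0.002  0.005  0.007  0.008  0.007  0.005  0.001
 -0.003] phi max 0.7
[0.3, 0.0, 0.0, 0.0, 0.0016, 0.0, 0.0],[0.2, 0.0, 0.0, 0.0, 0.0011, 0.0, 0.0],[0.1, 0.0, 0.0, 0.0, 0.0005, 0.0, 0.0],[0.1, 0.0, 0.0, 0.0, 0.0005, 0.0, 0.0],[-0.0, 0.0, 0.0, 0.0, -0.0, 0.0, 0.0],[-0.1, 0.0, 0.0, 0.0, -0.0005, 0.0, 0.0],[-0.2, 0.0, 0.0, 0.0, -0.0011, 0.0, 0.0],[-0.2, 0.0, 0.0, 0.0, -0.0011, 0.0, 0.0],[-0.3, 0.0, 0.0, 0.0, -0.0016, 0.0, 0.0],[0.0, 0.0, 0.0, 0.0, 0.0, 0.0, 0.0],
```

```bash
python3 -m inch '[[0.3,0,0,0.0005,0.0012,0,0],[0.2,0,0,0.0005,0.0007,0,0],[0.1,0,0,0.0005,0.0001,0,0],[0.1,0,0,0,0.0005,0,0],[0,0,0,0,0,0,0],[-0.1,0,0,0,-0.0005,0,0],[-0.2,0,0,0,-0.0011,0,0],[-0.2,0,0,0,-0.0011,0,0],[-0.3,0,0,0,-0.0016,0,0],[0,0,0,0,0,0,0]]' 120; python3 nxt.py
```

```text
t: 18.85
tool_pos: [0.5157, 0.2246, 0.4663]
ee_rot: [3.1, 0.499, -0.0]
force: [-1.0, 0.1, -6.6]
width: 0.0163
finger_force: 118.2
t 18.85 n 1170 joint 0.0244 d [-0.0005  0.0001] phi -0.0017 pitch 0.0006 ALPHA 0.0227 yaw 18.3 o [0.5157 0.2239 0.0798] upr slope -0.0126 w 0.0163 F [-1.   0.1 -6.6]
left: x 0.0003 y 0.0008 yaw 0.11 z 0.0798
alpha [ 0.015  0.014  0.    -0.014 -0.025 -0.032 -0.034 -0.033 -0.028 -0.018
 -0.006] phi max 2.7
[-1.1, 0.0, 0.0, 0.0, -0.0058, 0.0001, 0.0],[-0.8, 0.0, 0.0, 0.0, -0.0042, 0.0, 0.0],[-0.5, 0.0, 0.0, 0.0, -0.0026, 0.0, 0.0],[-0.2, 0.0, 0.0, 0.0, -0.0011, 0.0, 0.0],[0.1, 0.0, 0.0, 0.0, 0.0005, 0.0, 0.0],[0.3, 0.0, 0.0, 0.0, 0.0016, 0.0, 0.0],[0.5, 0.0, 0.0, 0.0, 0.0026, 0.0, 0.0],[0.7, 0.0, 0.0, 0.0, 0.0037, 0.0, 0.0],[1.0, 0.0, 0.0, 0.0, 0.0053, 0.0, 0.0],[0.0, 0.0, 0.0, 0.0, 0.0, 0.0, 0.0],
```

View pics/scene2.png

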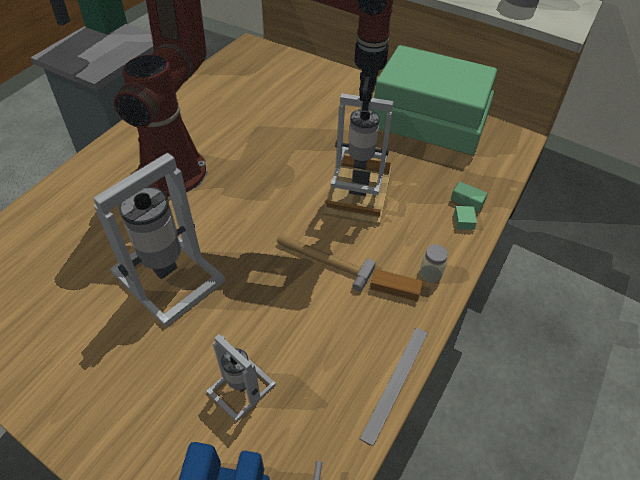

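The scene view shows the tote level over the dock at (362,145), with the tin upright; the hammer, offcut and jar are where they were.

```bash
sed -i 's/a-=.008/a-=.003/' nxt.py; python3 -m inch '[[-1.5,0,0,0,-0.0084,0.0001,0],[-1,0,0,0,-0.0055,0,0],[-0.6,0,0,0,-0.0032,0,0],[-0.3,0,0,0,-0.0016,0,0],[0.1,0,0,0,0.0005,0,0],[0.4,0,0,0,0.0021,0,0],[0.7,0,0,0,0.0037,0,0],[1,0,0,0,0.0053,0,0],[1.3,0,0,0,0.0068,0,0],[0,0,0,0,0,0,0]]' 120; python3 nxt.py
```

```text
t: 19.9
tool_pos: [0.5162, 0.2233, 0.4665]
ee_rot: [3.102, 0.496, -0.001]
force: [-0.3, -0.3, -6.6]
width: 0.016
finger_force: 118.2
t 19.90 n 1144 joint 0.0022 d [-0.0003  0.    ] phi -0.0001 pitch 0.0004 ALPHA 0.0021 yaw 18.2 o [0.5161 0.2232 0.08  ] upr slope -0.0113 w 0.0160 F [-0.3 -0.3 -6.6]
left: x 0.0002 y 0.0017 yaw 0.24 z 0.08
alpha [-0.001 -0.001  0.     0.001  0.001  0.001  0.001  0.001  0.001  0.001
  0.   ] phi max 0.1
[0.1, 0.0, 0.0, 0.0, 0.0005, 0.0, 0.0],[0.0, 0.0, 0.0, 0.0, 0.0, 0.0, 0.0],[0.0, 0.0, 0.0, 0.0, 0.0, 0.0, 0.0],[0.0, 0.0, 0.0, 0.0, 0.0, 0.0, 0.0],[-0.0, 0.0, 0.0, 0.0, -0.0, 0.0, 0.0],[-0.0, 0.0, 0.0, 0.0, -0.0, 0.0, 0.0],[-0.0, 0.0, 0.0, 0.0, -0.0, 0.0, 0.0],[-0.0, 0.0, 0.0, 0.0, -0.0, 0.0, 0.0],[-0.1, 0.0, 0.0, 0.0, -0.0005, 0.0, 0.0],[0.0, 0.0, 0.0, 0.0, 0.0, 0.0, 0.0],
```

Balanced, so I'll hold here.

```bash
python3 -m inch '[[0,0,0,0,-0.0002,0,0],[0,0,0,0,-0.0002,0,0],[0,0,0,0,-0.0002,0,0],[0,0,0,0,-0.0002,0,0],[0,0,0,0,-0.0002,0,0],[0,0,0,0,0,0,0],[0,0,0,0,0,0,0],[0,0,0,0,0,0,0],[0,0,0,0,0,0,0],[0,0,0,0,0,0,0]]' 120; python3 nxt.py
```

```text
t: 20.95
tool_pos: [0.5154, 0.2255, 0.4664]
ee_rot: [3.102, 0.499, -0.001]
force: [0.0, -0.8, -6.4]
width: 0.0163
finger_force: 118.2
t 20.95 n 1121 joint 0.0067 d [-0.0005  0.0002] phi 0.0000 pitch 0.0006 ALPHA 0.0068 yaw 18.3 o [0.5152 0.2254 0.0799] upr slope -0.0062 w 0.0163 F [ 0.  -0.8 -6.4]
left: x 0.0003 y -0.0008 yaw 0.14 z 0.0799
alpha [ 0.004  0.003 -0.    -0.004 -0.006 -0.007 -0.008 -0.007 -0.006 -0.004
 -0.001] phi max 0.6
[-0.3, 0.0, 0.0, 0.0, -0.0016, 0.0, 0.0],[-0.2, 0.0, 0.0, 0.0, -0.0011, 0.0, 0.0],[-0.1, 0.0, 0.0, 0.0, -0.0005, 0.0, 0.0],[-0.0, 0.0, 0.0, 0.0, -0.0, 0.0, 0.0],[0.0, 0.0, 0.0, 0.0, 0.0, 0.0, 0.0],[0.1, 0.0, 0.0, 0.0, 0.0005, 0.0, 0.0],[0.1, 0.0, 0.0, 0.0, 0.0005, 0.0, 0.0],[0.2, 0.0, 0.0, 0.0, 0.0011, 0.0, 0.0],[0.2, 0.0, 0.0, 0.0, 0.0011, 0.0, 0.0],[0.0, 0.0, 0.0, 0.0, 0.0, 0.0, 0.0],
```

```bash
python3 -m inch '[[-0.3,0,0,0,-0.0016,0,0],[-0.2,0,0,0,-0.0011,0,0],[-0.1,0,0,0,-0.0005,0,0],[0,0,0,0,0,0,0],[0,0,0,0,0,0,0],[0.1,0,0,0,0.0005,0,0],[0.1,0,0,0,0.0005,0,0],[0.2,0,0,0,0.0011,0,0],[0.2,0,0,0,0.0011,0,0],[0,0,0,0,0,0,0]]' 120; python3 nxt.py 0 0 -0.02
```

```text
t: 22.0
tool_pos: [0.5155, 0.2253, 0.4664]
ee_rot: [3.102, 0.498, -0.001]
force: [-0.7, -0.9, -7.5]
width: 0.0162
finger_force: 118.2
t 22.00 n 1141 joint -0.0026 d [-0.0004  0.    ] phi 0.0000 pitch 0.0006 ALPHA -0.0026 yaw 18.2 o [0.5152 0.2252 0.0799] upr slope -0.0117 w 0.0162 F [-0.7 -0.9 -7.5]
left: x 0.0003 y -0.0006 yaw 0.15 z 0.0799
alpha [-0.006 -0.005 -0.     0.005  0.009  0.012  0.014  0.013  0.012  0.008
  0.004] phi max 1.0
[0.4, 0.0, 0.0, 0.0, 0.0021, 0.0006, 0.0],[0.3, 0.0, 0.0, 0.0, 0.0016, 0.0016, 0.0],[0.2, 0.0, 0.0, 0.0, 0.0011, 0.0024, 0.0],[0.1, 0.0, 0.0, 0.0, 0.0005, 0.0028, 0.0],[-0.0, 0.0, 0.0, 0.0, -0.0, 0.003, 0.0],[-0.1, 0.0, 0.0, 0.0, -0.0005, 0.003, 0.0],[-0.2, 0.0, 0.0, 0.0, -0.0011, 0.0028, 0.0],[-0.3, 0.0, 0.0, 0.0, -0.0016, 0.0022, 0.0],[-0.3, 0.0, 0.0, 0.0, -0.0016, 0.0012, 0.0],[0.0, 0.0, 0.0, 0.0, 0.0, 0.0004, 0.0],
```

```bash
python3 -m inch '[[0.4,0,0,0,0.0021,0.0006,0],[0.3,0,0,0,0.0016,0.0016,0],[0.2,0,0,0,0.0011,0.0024,0],[0.1,0,0,0,0.0005,0.0028,0],[0,0,0,0,0,0.003,0],[-0.1,0,0,0,-0.0005,0.003,0],[-0.2,0,0,0,-0.0011,0.0028,0],[-0.3,0,0,0,-0.0016,0.0022,0],[-0.4,0,0,0,-0.0021,0.0012,0],[0,0,0,0,0,0.0004,0]]' 120; python3 nxt.py 0 0 -0.046
```

```text
t: 23.05
tool_pos: [0.5151, 0.2262, 0.4463]
ee_rot: [3.102, 0.5, -0.001]
force: [-0.4, 0.6, -7.4]
width: 0.0159
finger_force: 118.1
t 23.05 n 1092 joint 0.0080 d [-0.0006 -0.0001] phi 0.0001 pitch 0.0009 ALPHA 0.0081 yaw 18.3 o [0.5148 0.2261 0.0598] upr slope -0.0084 w 0.0159 F [-0.4  0.6 -7.4]
left: x 0.0004 y -0.0015 yaw 0.1 z 0.0598
alpha [ 0.005  0.005 -0.    -0.006 -0.01  -0.013 -0.015 -0.015 -0.013 -0.01
 -0.007] phi max 1.0
[-0.4, 0.0, 0.0, 0.0, -0.0021, 0.0014, 0.0],[-0.3, 0.0, 0.0, 0.0, -0.0016, 0.0037, 0.0],[-0.2, 0.0, 0.0, 0.0, -0.0011, 0.0055, 0.0],[-0.1, 0.0, 0.0, 0.0, -0.0005, 0.0064, 0.0],[0.0, 0.0, 0.0, 0.0, 0.0, 0.0069, 0.0],[0.1, 0.0, 0.0, 0.0, 0.0005, 0.0069, 0.0],[0.2, 0.0, 0.0, 0.0, 0.0011, 0.0064, 0.0],[0.2, 0.0, 0.0, 0.0, 0.0011, 0.0051, 0.0],[0.3, 0.0, 0.0, 0.0, 0.0016, 0.0028, 0.0],[0.0, 0.0, 0.0, 0.0, 0.0, 0.0009, 0.0],
```

```bash
python3 -m inch '[[-0.4,0,0,0,-0.0019,0.0014,0],[-0.3,0,0,0,-0.0014,0.0037,0],[-0.2,0,0,0,-0.0009,0.0055,0],[-0.1,0,0,0,-0.0003,0.0064,0],[0,0,0,0,0.0002,0.0069,0],[0.1,0,0,0,0.0005,0.0065,0],[0.2,0,0,0,0.0011,0.006,0],[0.2,0,0,0,0.0011,0.0045,0],[0.4,0,0,0,0.0021,0.0025,0],[0,0,0,0,0,0.0008,0]]' 120; python3 nxt.py 0 0 -0.004
```

```text
t: 24.1
tool_pos: [0.5157, 0.2243, 0.4019]
ee_rot: [3.1, 0.498, -0.001]
force: [-0.7, -0.1, -7.0]
width: 0.016
finger_force: 118.1
t 24.10 n 1038 joint 0.0026 d [-0.0007  0.    ] phi -0.0017 pitch 0.0012 ALPHA 0.0009 yaw 18.2 o [0.5155 0.2236 0.0154] upr slope -0.0036 w 0.0160 F [-0.7 -0.1 -7. ]
left: x 0.0006 y 0.0011 yaw 0.16 z 0.0154
alpha [-0.002 -0.002 -0.001  0.001  0.001  0.001  0.001  0.002  0.002  0.002
  0.001] phi max 0.1
[0.1, 0.0, 0.0, 0.0, 0.0005, 0.0001, 0.0],[0.1, 0.0, 0.0, 0.0, 0.0005, 0.0003, 0.0],[0.0, 0.0, 0.0, 0.0, 0.0, 0.0005, 0.0],[0.0, 0.0, 0.0, 0.0, 0.0, 0.0006, 0.0],[0.0, 0.0, 0.0, 0.0, 0.0, 0.0006, 0.0],[-0.0, 0.0, 0.0, 0.0, -0.0, 0.0006, 0.0],[-0.0, 0.0, 0.0, 0.0, -0.0, 0.0006, 0.0],[-0.0, 0.0, 0.0, 0.0, -0.0, 0.0004, 0.0],[-0.1, 0.0, 0.0, 0.0, -0.0005, 0.0002, 0.0],[0.0, 0.0, 0.0, 0.0, 0.0, 0.0001, 0.0],
```

```bash
python3 -m inch '[[0.1,0,0,0,0.0005,0.0005,0],[0.1,0,0,0,0.0005,0.0005,0],[0,0,0,0,0,0.0005,0],[0,0,0,0,0,0.0005,0],[0,0,0,0,0,0.0005,0],[0,0,0,0,0,0.0005,0],[0,0,0,0,0,0.0005,0],[0,0,0,0,0,0.0003,0],[-0.1,0,0,0,-0.0005,0,0],[-0.1,0,0,0,-0.0005,0,0]]' 120; python3 nxt.py
```

```text
t: 25.15
tool_pos: [0.5156, 0.2248, 0.3987]
ee_rot: [3.1, 0.498, 0.0]
force: [-0.7, 1.0, -5.6]
width: 0.0159
finger_force: 118.3
t 25.15 n 1068 joint -0.0008 d [-0.0007 -0.0002] phi -0.0018 pitch 0.0002 ALPHA -0.0026 yaw 18.3 o [0.5158 0.2241 0.0122] upr slope -0.0041 w 0.0159 F [-0.7  1.  -5.6]
left: x 0.0001 y 0.0007 yaw 0.13 z 0.0122
alpha [-0.006 -0.005 -0.002  0.001  0.004  0.006  0.007  0.006  0.004  0.002
 -0.003] phi max 0.6
[0.3, 0.0, 0.0, 0.0, 0.0016, 0.0, 0.0],[0.2, 0.0, 0.0, 0.0, 0.0011, 0.0, 0.0],[0.1, 0.0, 0.0, 0.0, 0.0005, 0.0, 0.0],[0.1, 0.0, 0.0, 0.0, 0.0005, 0.0, 0.0],[-0.0, 0.0, 0.0, 0.0, -0.0, 0.0, 0.0],[-0.1, 0.0, 0.0, 0.0, -0.0005, 0.0, 0.0],[-0.1, 0.0, 0.0, 0.0, -0.0005, 0.0, 0.0],[-0.2, 0.0, 0.0, 0.0, -0.0011, 0.0, 0.0],[-0.3, 0.0, 0.0, 0.0, -0.0016, 0.0, 0.0],[0.0, 0.0, 0.0, 0.0, 0.0, 0.0, 0.0],
```

```bash
python3 -m inch '[[0,0,0,0,0,0.0003,0],[0,0,0,0,0,0.0003,0],[0,0,0,0,0,0.0003,0],[0,0,0,0,0,0.0003,0],[0,0,0,0,0,0,0],[0,0,0,0,0,0,0],[0,0,0,0,0,0,0],[0,0,0,0,0,0,0],[0,0,0,0,0,0,0],[0,0,0,0,0,0,0]]' 120; python3 est.py
```

```text
t: 26.2
tool_pos: [0.5158, 0.2248, 0.3987]
ee_rot: [3.1, 0.498, 0.002]
force: [-3.4, -1.5, 4.8]
width: 0.0164
finger_force: 119.9
t 26.20 n 1066 joint -0.0188 d [-0.0009 -0.0001] phi -0.0019 pitch -0.0008 ALPHA -0.0207 yaw 18.3 o [0.5164 0.2242 0.0122] upr slope -0.0108 w 0.0164 F [-3.4 -1.5  4.8]
```

Force is now +4.8 N, so the board carries the tote. Opening the gripper.

```bash
python3 -m inch '[[0,0,0,0,0,0,0.1],[0,0,0,0,0,0,0.2],[0,0,0,0,0,0,0.3],[0,0,0,0,0,0,0.4],[0,0,0,0,0,0,0.5],[0,0,0,0,0,0,0.7],[0,0,0,0,0,0,0.9],[0,0,0,0,0,0,1],[0,0,0,0,0,0,1],[0,0,0,0,0,0,1]]' 20 && python3 -m inch '[[0,0,0,0,0,-0.003,1],[0,0,0,0,0,-0.006,1],[0,0,0,0,0,-0.01,1],[0,0,0,0,0,-0.014,1],[0,0,0,0,0,-0.014,1],[0,0,0,0,0,-0.014,1],[0,0,0,0,0,-0.014,1],[0,0,0,0,0,-0.014,1],[0,0,0,0,0,-0.006,1],[0,0,0,0,0,0,1]]'; python3 - <<'E'
from est import *
s=read_state(); print(s['tool_pos'],s['width'],s['force'])
for n in('scene','top'):
    c=capture(n); cv2.imwrite(f'pics/{n}3.png',c['image'][:,:,::-1]); np.savez(f'{n}3.npz',**c)
    if n=='scene':
        s2=dict(s); M=R.from_rotvec(s['ee_rot']).as_matrix(); s2['tool_pos']=np.array([.516,.2245,.3985]); est(c,s2)
        P=cloud(c); q=P[80:130,325:405].reshape(-1,3); q=q[(q[:,2]>.235)&(q[:,2]<.265)&(abs(q[:,1]-.22)<.06)]; print('bar z',np.median(q[:,2]),q.mean(0),len(q))
cv2.imwrite('pics/crop.png',cv2.resize(cv2.imread('pics/scene3.png')[50:230,290:430],None,fx=3,fy=3))
E
```

```text
t: 27.25
tool_pos: [0.5156, 0.2248, 0.3973]
ee_rot: [3.1, 0.498, -0.0]
force: [-0.3, 0.5, -0.2]
width: 0.0858
finger_force: 0.0
t: 28.25
tool_pos: [0.5158, 0.225, 0.494]
ee_rot: [3.1, 0.498, 0.004]
force: [1.3, -0.5, 0.1]
width: 0.0851
finger_force: 0.0
[0.5158374  0.22499181 0.49397564] 0.08508822226400801 [ 1.32581647 -0.52422346  0.10570333]
t 28.25 n 1051 joint -0.0859 d [-0.0013  0.0001] phi -0.0018 pitch -0.0021 ALPHA -0.0877 yaw 18.3 o [0.517  0.2241 0.012 ] upr slope -0.0079 w 0.0851 F [ 1.3 -0.5  0.1]
bar z 0.24960807886745057 [0.5157211  0.21882581 0.24766643] 454
```

View pics/crop.png

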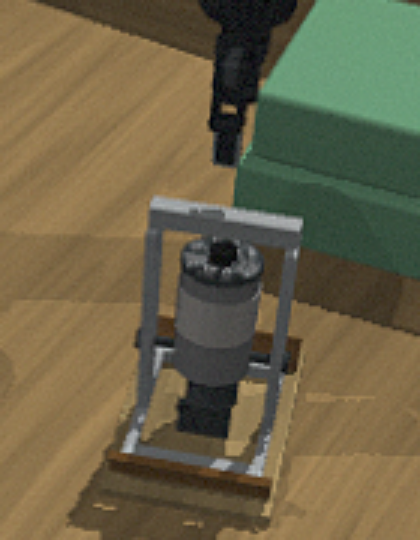

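The crop shows the tote seated between the guides (bottom frame around (195,455)), the bob inside the fork at (208,410), and the gripper clear above. I'll let the tin settle against a cheek, check once more, and hand in.

```bash
for i in 1 2; do python3 -m inch '[[0,0,0,0,0,0,1],[0,0,0,0,0,0,1],[0,0,0,0,0,0,1],[0,0,0,0,0,0,1],[0,0,0,0,0,0,1],[0,0,0,0,0,0,1],[0,0,0,0,0,0,1],[0,0,0,0,0,0,1],[0,0,0,0,0,0,1],[0,0,0,0,0,0,1]]' >/dev/null; python3 - <<'E'
from est import *
s=read_state(); c=capture('scene'); s['tool_pos']=np.array([.516,.2245,.3985]); est(c,s)
P=cloud(c); q=P[80:130,325:405].reshape(-1,3); q=q[(q[:,2]>.249)&(q[:,2]<.26)&(abs(q[:,1]-.22)<.06)]
r=cv2.minAreaRect(q[:,:2].astype(np.float32)*1000); print('bar',r,np.median(q[:,2]))
E
done
```

```text
t 29.35 n 1033 joint -0.0849 d [-0.0007  0.0002] phi -0.0017 pitch 0.0006 ALPHA -0.0867 yaw 18.3 o [0.516  0.2238 0.012 ] upr slope -0.0089 w 0.0853 F [-0.2 -0.2  0.4]
bar ((516.2839965820312, 222.42897033691406), (130.59112548828125, 24.91905975341797), 17.7550048828125) 0.252212232850598
t 30.40 n 1060 joint -0.0864 d [-0.0006 -0.    ] phi -0.0017 pitch 0.0006 ALPHA -0.0881 yaw 18.3 o [0.516  0.2238 0.012 ] upr slope -0.0100 w 0.0854 F [-0.3  0.3  0.5]
bar ((516.3643188476562, 222.3674774169922), (131.29364013671875, 23.353530883789062), 18.4498291015625) 0.25219849043573783
```

The tin has settled at −0.087 rad against the fork, the bar top is at 0.252 m (seated height 0.253 m), and the yaw is 18.4°.

```bash
python3 -c "
from bench import robot
print(robot.finish_job())"
```

```text
the job is handed in; nothing more can be done
None
```

The tote stands flat in the dock with the tin caught by the fork, settled about 0.09 rad from upright, and the gripper is clear; I handed the job in just after 30 s, and no verdict came back.

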